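# Tighten the retaining ring of a detector cell with a two-pin spanner

### The job

Tighten the detector cell's retaining ring: take the two-pin spanner from its rest, set both its pins in the ring's two holes, then turn the ring clockwise with the spanner until it is against its stop, never touching the ring with the fingers. Then lift the spanner out and lay it down flat, pins down in the groove, in its compartment of the grey tray (do not drop it in), let go and move clear, leaving everything else on the bench undisturbed.

Things in the scene. Friction and masses are not known exactly. Their poses are not given: they have to be found in the camera images.
- spanner: two-pin face spanner, plain steel, about 0.16 kg: flat plate 84 (x) x 26 x 8 mm; under it two pins (tapered tips, 6 mm diameter, 8 mm long) at x = +24 and -24 mm; on top, centred, an upright dark grip fin 46 mm long (x), 12 mm thick (y), from 8 to 44 mm above the plate's underside. Origin: centre of the plate's underside, z up. Half a turn about z gives the same tool. Grip the fin across its 12 mm
- pin_a (a point): tip of the spanner's pin on its +x side (x 24 mm, 8 mm below the plate's underside)
- pin_b (a point): tip of the spanner's pin on its -x side (x -24 mm, 8 mm below the plate's underside)
- rest: fixed white plastic rest block 130 x 72 x 12 mm, origin under its centre, with a groove 16 mm wide, 10 mm deep along its x. At the start the spanner lies flat on it, pins in the groove, its underside 12 mm above the bench
- cell_unit: fixed detector cell unit, white box 120 x 120 mm with a dark top plate 60 mm above the bench, two short tube stubs on one side. Origin under its centre. The ring lies on its top, centred; a glass window inside the ring is lower than the ring's face
- ring_face (a point): on the axis of the steel retaining ring, in its top face, 70 mm above the bench. Ring: 64 mm across, 33 mm bore, 10 mm thick, two round through holes 10 mm in diameter at x = +24 and -24 mm of this frame, which turns with the ring; z up. Nothing stands above the ring's face
- ring (a joint): turn of the ring, rad, growing clockwise seen from above: 0 loose, 1.25 tight against its stop (the tab on its rim reaches the fixed steel lug); starts between 0 and 0.3. Steady friction of 0.12 N m; it stays where it is left and does not rise or sink
- tray: fixed grey accessory tray 150 x 120 mm with walls 21 mm high and three compartments, origin under its centre
- slot (a point): centre of the floor of the tray's spanner compartment, 13 mm above the bench: compartment 103 mm long (this frame's x) x 51 mm wide, walls 8 mm above this floor, with a groove 16 mm wide and 10 mm deep along its long centre line for the pins. When the spanner lies flat its origin is at this height; either way round will do
- vial_a: small amber glass sample vial, 24 mm across, 36 mm high, standing, origin under its centre; leave alone
- vial_b: small clear glass sample vial, 24 mm across, 36 mm high, standing, origin under its centre; leave alone
- screwdriver: screwdriver lying on the bench nearest the robot, origin at the middle of its underside; leave alone
- bottle: glass solvent bottle with white cap, 80 mm across, 160 mm high, beyond the cell unit, origin under its centre; leave alone
- flask: glass flask, 72 mm across, 124 mm high, beyond the cell unit, origin under its centre; leave alone
- jar: white jar with black lid, 60 mm across, 65 mm high, origin under its centre; leave alone
- bracket: flat aluminium bracket 110 x 26 x 4 mm lying in the tray's wide compartment, origin under its centre; leave alone
- nut: steel fitting nut 18 mm across, 18 mm high, in the tray's small end compartment, origin under its centre; leave alone
There are look-alikes about, which are no part of the job. Of the things like the tray, leave any that is green; of the rest the larger one is meant.

How it is judged (in metres and radians):
On the way, in this order (a step that is already met when the one before it is completed fails the run):
1. both pins are in the ring's holes, at least 5 mm deep, before the ring has been turned noticeably (ring below 0.45 rad) (z of each of pin_a, pin_b in the frame of ring_face below -0.005 m and horizontal distance between spanner and ring_face below 0.005 m and angle between the x axis of spanner and the x axis of ring_face, either way round below 0.2 rad and value of joint ring below 0.45 rad), for 0.1 s.
2. the ring is turned to its stop (over 1.15 rad) with both pins still in its holes (z of each of pin_a, pin_b in the frame of ring_face below -0.005 m and horizontal distance between spanner and ring_face below 0.005 m and angle between the x axis of spanner and the x axis of ring_face, either way round below 0.2 rad and value of joint ring above 1.15 rad), for 0.1 s.
3. the spanner, still held, is lowered into its compartment, to within 6 mm of lying on its floor (x of spanner in the frame of slot between -0.012 and 0.012 m and y of spanner in the frame of slot between -0.012 and 0.012 m and angle between the x axis of spanner and the x axis of slot, either way round below 0.2 rad and angle between spanner's own z axis and vertical below 0.1 rad and z of spanner in the frame of slot below 0.006 m and contact force between the fingers and spanner above 1 N), for 0.05 s.
At the end, for the whole second after the job is handed in: the ring is tight (over 1.15 of 1.25 rad) and the spanner lies still and flat in its compartment: within 12 mm of its middle along and across, within 0.2 rad of its length either way round, tilted under 0.1 rad, underside less than 3 mm above the floor; the robot has let go (value of joint ring above 1.15 rad and x of spanner in the frame of slot between -0.012 and 0.012 m and y of spanner in the frame of slot between -0.012 and 0.012 m and angle between the x axis of spanner and the x axis of slot, either way round below 0.2 rad and angle between spanner's own z axis and vertical below 0.1 rad and z of spanner in the frame of slot below 0.003 m and linear speed of spanner below 0.02 m/s); the robot touches nothing.
It fails at once if the fingers touch the ring (contact force between the fingers and ring above 1 N).
It fails at once if a bystander (vials, screwdriver, bottle, flask, jar, bracket, nut) is moved more than 30 mm (distance of any of vial_a, vial_b, screwdriver, bottle, flask, jar, bracket, nut from where it was at the start of the episode above 0.03 m).
It also fails if it takes over 64 s, if anything falls off the work surface, if the arm or the gripper's body presses on something with over 40 N, if the wrist force passes 120 N, or if a joint passes its speed limit or range.

### The arm

A 6-joint arm with a two-finger parallel gripper is mounted at the origin on the work surface. World frame = base frame: x ahead of the robot, y to its left, z up, the work surface at z = 0. Lengths are in m, angles in degrees, forces in N, time in s.
With the tool pointing down it reaches from about 0.325 to 0.85 m from the base axis. Payload 15.5 kg.
Tool frame: the origin (TCP) lies at the very end of the fingers, on their centre line; the grasp point (between the pads) lies arm.grip_depth behind it (arm.grip_depth is the distance from the TCP to the grasp point, in m); z points along the fingers, y is the direction in which the jaws open and shut (so a half turn about z gives the same grasp; the last joint's range is limited). The gripper opens to 91 mm and grips with 3 to 60 N. Pads are 32 mm wide; open, the fingers measure 118 mm over their backs; the gripper's body (76 mm by 178 mm) begins 60 mm behind the grasp point.
Start: joints at [-76.805, 28.281, 77.091, -0, 74.628, -5.472], TCP at [0.2, -0.592, 0.214] pointing down, gripper open.
Joint ranges: [-166.48, 166.48], [-47.26, 123.95], [12.59, 153.08], [-70.14, 250.14], [6.76, 159.57], [-176.63, 176.63]. Speed limits (degrees/s): [108.29, 108.29, 147.25, 172.46, 172.46, 172.46].

### API

Orientations are given as a 3x3 rotation matrix whose columns are the frame's x, y, z axes.
In Python, from rig import arm gives the robot as it stands. Calls block until the motion is done:
- arm.move_to(position, orientation): joint-space move of the TCP to a pose.
- arm.move_l(position, orientation=None, feed=0.15): straight line of the TCP; orientation=None keeps the orientation; feed is the mean speed in m/s.
- arm.move_joints(angles): joint-space move.
- arm.grip(opening): finger opening in m; the grip force is fixed at half the most; returns when the fingers have stopped.
- arm.sleep(seconds).
- arm.solve_ik(position, orientation): joint angles nearest the present ones, or None.
- arm.snapshot(name): name is "scene" or "top" or "wrist"; returns the picture (384x512x3 uint8, red, green, blue); there is no depth.
- arm.get_calibration(name): a dict with "intrinsics" (3x3 intrinsics, pixels), "k1" (the pictures are not rectified: a ray, as slopes to the right and down, at radius r is drawn at 1 + k1 r^2 times it, then the intrinsics apply), "cam_to_world" (4x4, takes a point from camera to world coordinates). Camera axes: x right, y down, z forward; pixel columns grow to the right and rows downward; lengths in m; the calibration is good to about 2 mm. A picture is of the moment at which its call begins: read the wrist's pose just before it. get_calibration takes no time and is no camera call; for the wrist camera it gives the pose at the moment of the call.
A pose or a line that the arm cannot do raises arm.Unreachable and nothing moves.
- arm.sign_off(): hands the job in, once; it reports no verdict.
Readings, each from a call of its own:
- arm.current_t(): time.
- arm.current_joint_positions(): joint angles.
- arm.current_dq(): joint speeds.
- arm.current_tau(): joint torques, N m.
- arm.current_ee_pos(): TCP position.
- arm.current_tool_rot(): TCP orientation.
- arm.current_force(): force on the tool from outside, world axes, zero at the start.
- arm.current_torque(): the same for the moment, N m.
- arm.current_width(): finger opening in m.
Only numpy, scipy, OpenCV 4.12 (cv2) and the standard library are available. Lean on these libraries where they do the work, as an engineer would, in place of code of your own. Each camera call takes 0.05 s, during which the arm holds its last target.

## Working session

There is one attempt and no reset: what is moved stays moved. The work goes in short steps, each a Python script; the robot and the scene stay as the last script left them, time stands still between calls to the robot, and variables do not carry over. Pictures are saved under pics/ and viewed, and the job is handed in when it is done.

```bash
mkdir -p pics; ls; python3 - <<'E'
from rig import arm
import cv2,numpy as np
for n in ["scene","top","wrist"]:
    c=arm.get_calibration(n); im=arm.snapshot(n)
    cv2.imwrite(f"pics/{n}0.png",im[:,:,::-1])
    print(n,np.round(c["intrinsics"],1).tolist(),c["k1"],np.round(c["cam_to_world"],3).tolist())
print(arm.grip_depth,arm.current_t(),arm.current_tool_rot(),arm.current_width())
E
```

```text
pics
scene [[436.3, 0.0, 255.5], [0.0, 436.3, 198.8], [0.0, 0.0, 1.0]] 0.037073091690882375 [[-0.437, 0.73, -0.525, 1.23], [0.899, 0.363, -0.244, 0.456], [0.013, -0.578, -0.816, 1.111], [0.0, 0.0, 0.0, 1.0]]
top [[412.5, 0.0, 254.0], [0.0, 412.5, 196.4], [0.0, 0.0, 1.0]] -0.009322938055296414 [[0.023, -0.995, 0.101, 0.403], [-1.0, -0.022, 0.014, 0.134], [-0.011, -0.101, -0.995, 1.59], [0.0, 0.0, 0.0, 1.0]]
wrist [[308.4, 0.0, 254.5], [0.0, 308.4, 188.4], [0.0, 0.0, 1.0]] -0.07351204850487353 [[0.319, -0.91, -0.266, 0.275], [-0.948, -0.306, -0.089, -0.568], [-0.001, 0.28, -0.96, 0.384], [0.0, 0.0, 0.0, 1.0]]
0.0188 0.15 [[ 9.47404589e-01  3.20038274e-01 -2.17688126e-04]
 [ 3.20038337e-01 -9.47404168e-01  8.97420940e-04]
 [ 8.09704102e-05 -9.19889263e-04 -9.99999574e-01]] 0.09128559658228833
```

View pics/scene0.png

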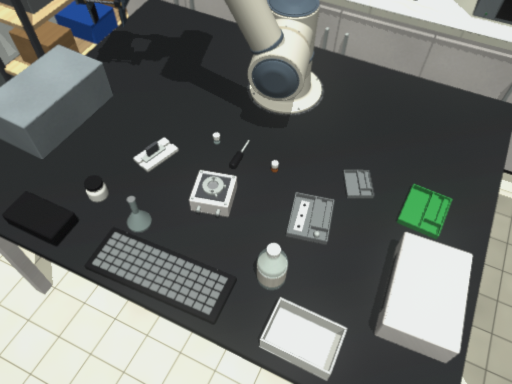

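View pics/top0.png

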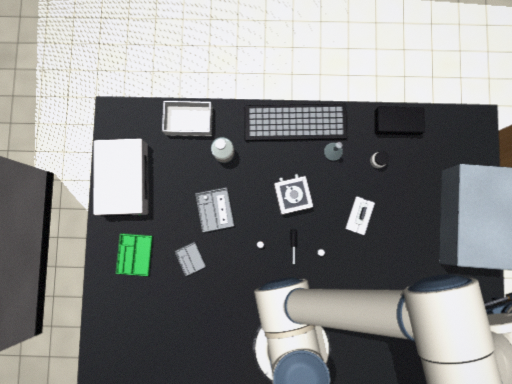

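View pics/wrist0.png

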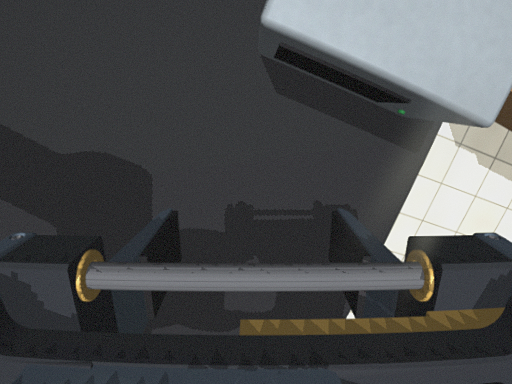

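Scene and top agree. Tray candidates in the top view are large grey (214,210), small grey (190,259) and green (134,255). Spanner on its rest is at (360,216), ring on the cell at (294,195), and other white boxes at (187,118) and (120,177). By the description I choose the large grey tray, and I'll check it in a close crop.

```bash
cat > h.py <<'E'
import cv2,numpy as np
def ray(c,uv):
    K=np.array(c["intrinsics"]);k1=c["k1"];T=np.array(c["cam_to_world"])
    uv=np.atleast_2d(np.float64(uv)).reshape(-1,1,2)
    p=cv2.undistortPoints(uv,K,np.array([k1,0,0,0.]))[:,0]
    d=np.c_[p,np.ones(len(p))]@T[:3,:3].T
    return T[:3,3],d
def onplane(c,uv,z):
    o,d=ray(c,uv); return (o+d*((z-o[2])/d[:,2:3]))[:,:2]
def proj(c,P):
    T=np.linalg.inv(np.array(c["cam_to_world"])); P=np.atleast_2d(P)
    q=P@T[:3,:3].T+T[:3,3]; s=q[:,:2]/q[:,2:]; s=s*(1+c["k1"]*(s**2).sum(1,keepdims=True))
    K=np.array(c["intrinsics"]); return s*[K[0,0],K[1,1]]+K[:2,2]
def down(yaw): # tool x axis at yaw deg, z down
    a=np.radians(yaw);x=np.array([np.cos(a),np.sin(a),0]);z=np.array([0,0,-1.])
    return np.c_[x,np.cross(z,x),z]
E
python3 - <<'E'
import cv2,numpy as np
from h import *
from rig import arm
im=cv2.imread("pics/top0.png")[160:290,100:400]
s=cv2.resize(im,None,fx=2.6,fy=2.6,interpolation=cv2.INTER_CUBIC)
cv2.imwrite("pics/topz.png",s)
a=cv2.imread("pics/scene0.png")[180:250,275:345]; b=cv2.imread("pics/scene0.png")[125:220,125:245]
cv2.imwrite("pics/scz.png",np.hstack([cv2.resize(a,(400,400),interpolation=2),cv2.resize(b,(400,400),interpolation=2)]))
c=arm.get_calibration("top")
for n,uv,z in [("rest",(360,216),.012),("ring",(294,195),.07),("tray",(214,210),.021),("bottle",(222,150),.1),("flask",(334,151),.1)]:print(n,onplane(c,uv,z))
E
```

```text
rest [[ 0.49684552 -0.25086175]]
ring [[0.56576618 0.00674499]]
tray [[0.50688178 0.30667034]]
bottle [[0.72315731 0.27576651]]
flask [[ 0.72786619 -0.135093  ]]
```

View pics/topz.png

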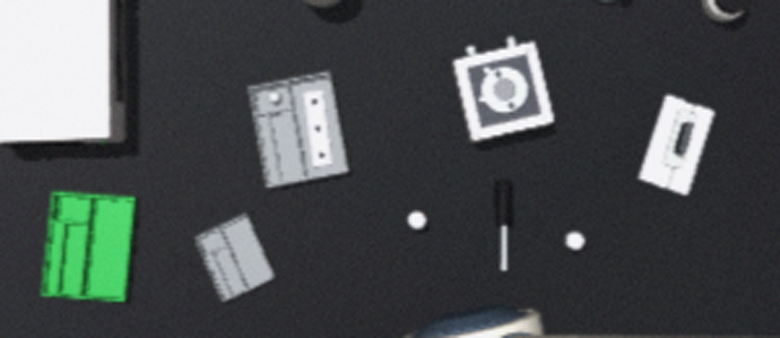

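View pics/scz.png

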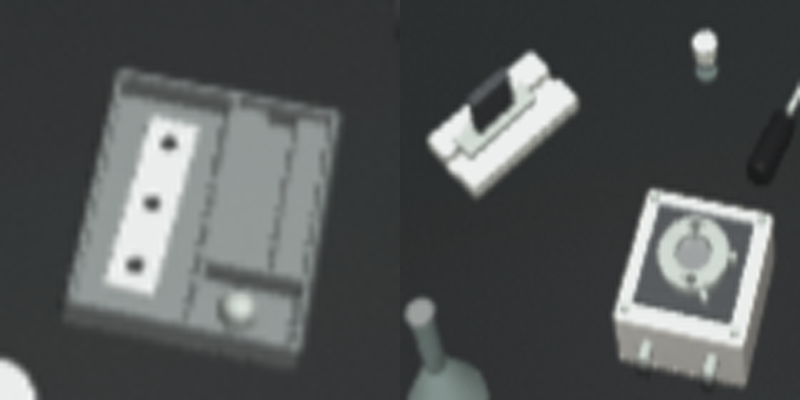

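The crop confirms the large grey tray: it holds the bracket and the nut. Its spanner compartment is the grooved one beside the bracket, at the robot end. Next is close wrist views of the rest, ring and tray.

```bash
python3 - <<'E'
from rig import arm
from h import *
for name,xy,yaw,z in [("rest",(.497,-.251),-18,.16),("ring",(.566,.007),0,.2),("tray",(.507,.307),8,.16)]:
    R=down(yaw); p=np.array([*xy,z]); p[:2]-=.08*R[:2,0]
    print(name,arm.solve_ik(p,R)); arm.move_to(p,R); arm.sleep(.3)
    c=arm.get_calibration("wrist"); im=arm.snapshot("wrist")
    np.save(f"pics/{name}1.npy",dict(c=c),allow_pickle=True); cv2.imwrite(f"pics/{name}1.png",im[:,:,::-1])
print(arm.current_t())
E
```

```text
rest [-3.54262934e+01  2.05561839e+01  1.01238313e+02 -2.54444375e-14
  5.82055026e+01  7.25737066e+01]
ring [-6.21820292e+00  1.81105369e+01  9.72481056e+01 -2.54444375e-14
  6.46413575e+01  8.37817971e+01]
tray [ 2.80892107e+01  2.36092713e+01  9.56595686e+01 -2.54444375e-14
  6.07311601e+01  1.10089211e+02]
4.8917
```

View pics/rest1.png

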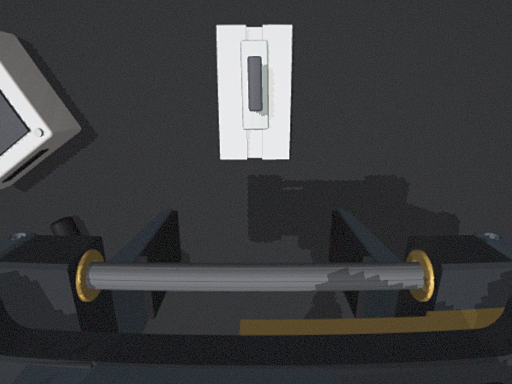

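View pics/ring1.png

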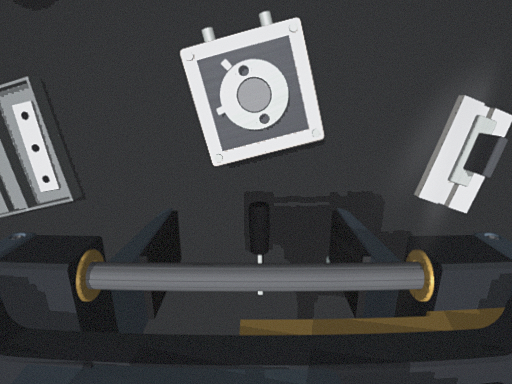

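View pics/tray1.png

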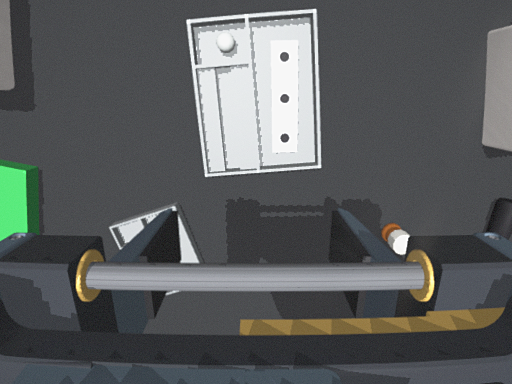

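```bash
python3 - <<'E'
from h import *
def z(n,x0,y0,w,h,f):
    im=cv2.imread(f"pics/{n}1.png")[y0:y0+h,x0:x0+w]
    return cv2.resize(im,None,fx=f,fy=f,interpolation=cv2.INTER_CUBIC)
a=z("rest",205,15,100,150,3.9);b=z("tray",180,0,100,150,3.9)
cv2.imwrite("pics/z1.png",np.hstack([a,b]))
cv2.imwrite("pics/z2.png",z("ring",200,40,110,110,5))
E
```

```text
(no output)
```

View pics/z1.png

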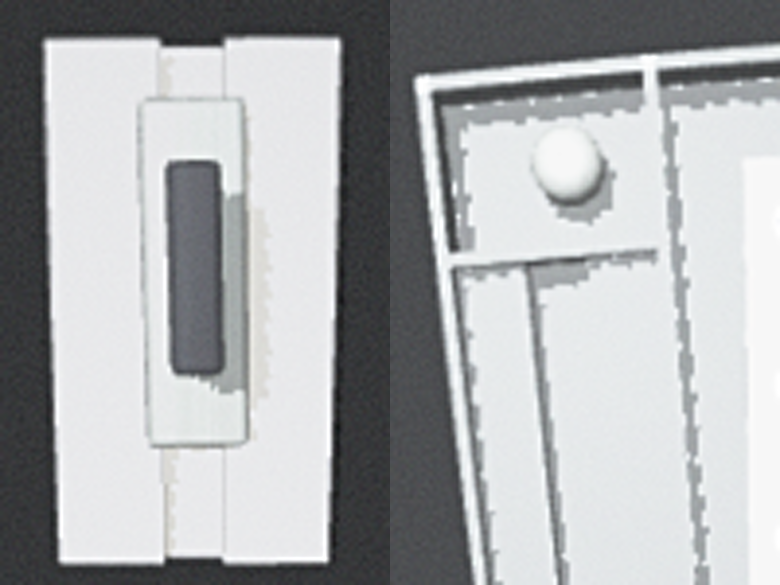

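View pics/z2.png

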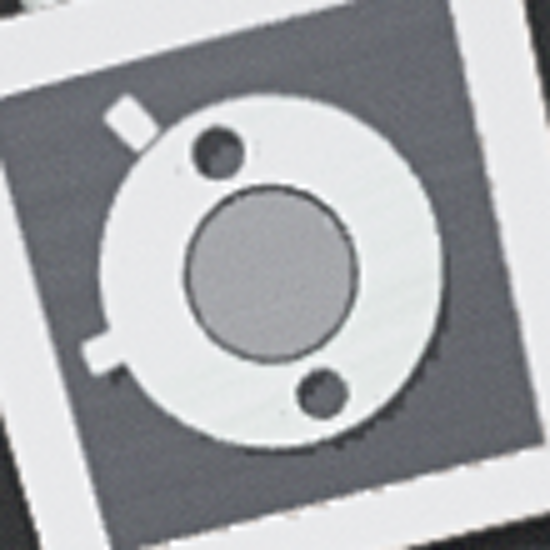

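```bash
python3 - <<'E'
from h import *
L=lambda n:np.load(f"pics/{n}1.npy",allow_pickle=True).item()["c"]
def info(n,q):
    c=q.mean(0); e=[np.linalg.norm(q[i]-q[(i+1)%4])*1e3 for i in range(4)]
    d=(q[0]+q[1]-q[2]-q[3]); print(n,c.round(4),np.round(e,1),"yaw",np.degrees(np.arctan2(d[1],d[0])).round(2))
c=L("rest"); o=np.array([205,15]); f=lambda l,o,s:o+(np.array(l)+.5)/s-.5
info("plate",onplane(c,f([(139,98),(244,97),(247,445),(150,447)],o,3.9),.020))
info("fin",onplane(c,f([(167,160),(220,160),(224,373),(172,373)],o,3.9),.056))
info("rest",onplane(c,f([(43,39),(340,39),(329,563),(59,563)],o,3.9),.012))
g=cv2.imread("pics/rest1.png",0)
# ring
c=L("ring"); im=cv2.imread("pics/ring1.png"); g=cv2.GaussianBlur(cv2.cvtColor(im,6),(0,0),.7)
big=cv2.resize(g[40:150,200:310],None,fx=5,fy=5,interpolation=2)
cen=[]
cn,_=cv2.findContours((big<150).astype(np.uint8),cv2.RETR_LIST,cv2.CHAIN_APPROX_NONE)
for k in cn:
    A=cv2.contourArea(k)
    if 800<A<40000 and len(k)>5:
        e=cv2.fitEllipse(k); w=onplane(c,f([e[0]],np.array([200,40]),5),.07)[0]
        # diameter in m
        ww=onplane(c,f(k[:,0],np.array([200,40]),5),.07); mid=(ww.max(0)+ww.min(0))/2
        print(e[0],e[1],w.round(4),mid.round(4),((ww.max(0)-ww.min(0))*1e3).round(1))
m=(big>165).astype(np.uint8)
cn,_=cv2.findContours(m,cv2.RETR_EXTERNAL,cv2.CHAIN_APPROX_NONE)
for k in cn:
    if 50000<cv2.contourArea(k)<150000:
        ww=onplane(c,f(k[:,0],np.array([200,40]),5),.07).astype(np.float32)
        C=ww.mean(0)
        from scipy.optimize import least_squares
        r=least_squares(lambda p:np.hypot(*(ww-p[:2]).T)-p[2],[*C,.032],loss="soft_l1",f_scale=.0005).x
        print("ring",r.round(4))
E
```

```text
plate [ 0.5079 -0.2565] [25.2 83.1 24.8 83.4] yaw -16.89
fin [ 0.5081 -0.2567] [11.4 44.9 11.6 44.9] yaw -16.82
rest [ 0.5001 -0.2533] [ 72.5 130.2  72.7 130.2] yaw -17.83
(517.30126953125, 534.4320068359375) (30.16017723083496, 182.22476196289062) [ 0.5198 -0.0426] [ 0.5206 -0.035 ] [ 7.3 28. ]
(15.434245109558105, 515.5365600585938) (33.36178970336914, 162.1544952392578) [0.5238 0.0557] [0.53  0.055] [25.6  7.9]
(321.4813537597656, 393.4383239746094) (47.365657806396484, 48.004173278808594) [ 0.547 -0.004] [ 0.547 -0.004] [9.  9.4]
(270.6919250488281, 273.6672668457031) (164.56878662109375, 169.54098510742188) [0.5692 0.0056] [0.569  0.0057] [32.2 32.3]
(217.5240020751953, 152.4114990234375) (49.33072280883789, 51.084197998046875) [0.5909 0.0154] [0.591  0.0154] [8.8 9.1]
(538.3662109375, 22.317977905273438) (21.08420753479004, 160.4054412841797) [ 0.6137 -0.0432] [ 0.6073 -0.043 ] [20.7  5.5]
ring [0.5691 0.0059 0.0322]
```

```bash
python3 - <<'E'
from h import *
im=cv2.imread("pics/tray1.png")[50:180,185:265]
cv2.imwrite("pics/z3.png",cv2.resize(im,None,fx=4.6,fy=4.6,interpolation=2))
E
```

```text
(no output)
```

View pics/z3.png

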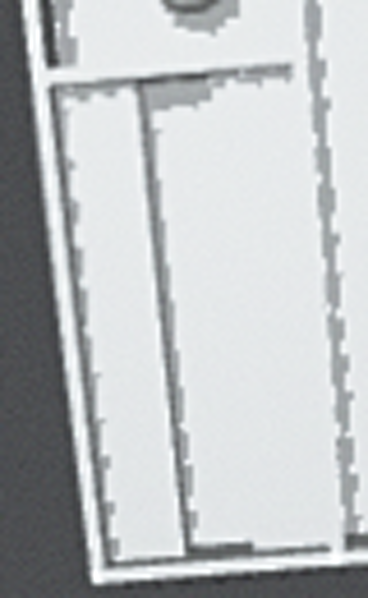

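```bash
python3 - <<'E'
from h import *
c=np.load("pics/tray1.npy",allow_pickle=True).item()["c"]
f=lambda l,o=np.array([185,50]),s=4.6:o+(np.array(l)+.5)/s-.5
im=cv2.imread("pics/tray1.png")
# outer corners: brightness mask
g=cv2.cvtColor(im,6); m=(g>120).astype(np.uint8); m[:,:180]=0; m[:,330:]=0; m[185:]=0
m=cv2.morphologyEx(m,cv2.MORPH_CLOSE,np.ones((5,5)))
k=max(cv2.findContours(m,0,1)[0],key=cv2.contourArea)
w=onplane(c,k[:,0],.021); r=cv2.minAreaRect((w*1000).astype(np.float32)); print("rect mm",r)
q=onplane(c,[(188,20),(316,10),(321,167),(205,176)],.021);print(q.round(4).tolist())
lw=onplane(c,f([(50,90),(105,555)]),.021); gl=onplane(c,f([(138,85),(186,550)]),.013)
dv=onplane(c,f([(52,82),(285,66)]),.021); ew=onplane(c,f([(105,563),(330,548)]),.021)
for n,a in [("lw",lw),("gl",gl),("dv",dv),("ew",ew)]:
    d=a[0]-a[1]; print(n,a.round(4).tolist(),np.degrees(np.arctan2(d[1],d[0])).round(2))
u=(q[0]+q[1]-q[2]-q[3]);u/=np.linalg.norm(u);v=np.array([u[1],-u[0]]) # v to the right
print("yaw",np.degrees(np.arctan2(u[1],u[0])))
print("center est",q.mean(0))
for n,a in [("lw",lw),("gl",gl)]: print(n,"lat mm",1e3*(a-q.mean(0))@v)
for n,a in [("dv",dv),("ew",ew)]: print(n,"lon mm",1e3*(a-q.mean(0))@u)
E
```

```text
rect mm ((508.9358215332031, 302.9835205078125), (151.0286407470703, 121.32007598876953), 12.358227729797363)
[[0.5691, 0.3758], [0.5938, 0.2601], [0.449, 0.2279], [0.4231, 0.3454]]
lw [[0.5264, 0.3646], [0.4295, 0.3434]] 12.33
gl [[0.5304, 0.3477], [0.4313, 0.3261]] 12.29
dv [[0.5281, 0.3644], [0.5375, 0.3169]] 101.26
ew [[0.4277, 0.3433], [0.438, 0.2937]] 101.73
yaw 12.141993779284196
center est [0.5087668  0.30229359]
lw lat mm [-57.21989167 -56.89490701]
gl lat mm [-39.80830344 -39.5451653 ]
dv lon mm [31.92163288 31.17689116]
ew lon mm [-70.63907555 -71.00693307]
```

```bash
python3 - <<'E'
from rig import arm
from h import *
R=down(-16.85); p=np.array([.5080,-.2566])
arm.move_to([*p,.12],R); arm.grip(.04); arm.move_l([*p,.025],feed=.12)
arm.grip(0); print("w",arm.current_width(),arm.current_ee_pos(),arm.current_force()); arm.grip(.04)
arm.move_l([*p,.12],feed=.2)
v=np.array([*p,.16]); v[:2]-=.08*R[:2,0]
arm.move_to(v,R); arm.sleep(.3)
c=arm.get_calibration("wrist"); im=arm.snapshot("wrist")
np.save("pics/rest2.npy",dict(c=c),allow_pickle=True); cv2.imwrite("pics/rest2.png",im[:,:,::-1])
cv2.imwrite("pics/z4.png",cv2.resize(im[0:150,205:305,::-1],None,fx=3.9,fy=3.9,interpolation=2))
print(arm.current_t(),arm.current_ee_pos())
E
```

```text
w 0.011943883698321006 [ 0.50814165 -0.25664938  0.02526319] [-0.61947335  1.28434408  5.51450289]
11.325 [ 0.43166887 -0.23340743  0.15944773]
```

View pics/z4.png

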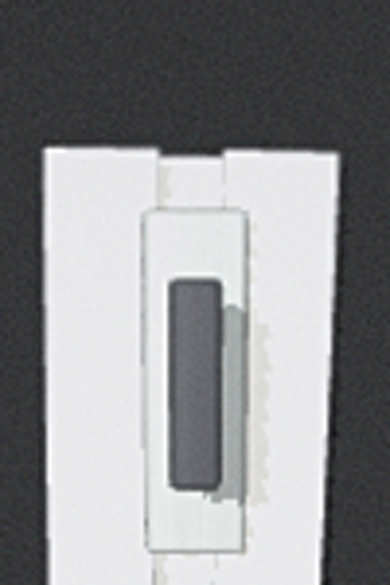

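```bash
python3 - <<'E'
from h import *
c=np.load("pics/rest2.npy",allow_pickle=True).item()["c"]
o=np.array([205,0]); f=lambda l:o+(np.array(l)+.5)/3.9-.5
g=np.array([.50814,-.25665]);u=np.array([np.cos(np.radians(-16.85)),np.sin(np.radians(-16.85))]);v=np.array([u[1],-u[0]])
for n,l,z in [("fin",[(169,279),(221,279),(221,490),(169,490)],.056),("plate",[(142,211),(248,211),(244,550),(148,550)],.02)]:
    q=onplane(c,f(l),z); d=q[0]+q[1]-q[2]-q[3]; m=q.mean(0)
    print(n,m.round(4),np.degrees(np.arctan2(d[1],d[0])),"along,across mm",1e3*(m-g)@u,1e3*(m-g)@v)
# undistorted fin sub-pixel via mask
im=cv2.imread("pics/rest2.png",0)
E
```

```text
fin [ 0.5075 -0.2577] -16.890174040359877 along,across mm -0.34443260239314405 1.196440394956313
plate [ 0.5077 -0.2579] -16.710522016273575 along,across mm -0.07289460020854643 1.3654942731231716
```

```bash
python3 - <<'E'
from rig import arm
from h import *
R=down(180); v=np.array([.569+.08,.007,.2])
print(arm.solve_ik(v,R)); arm.move_to(v,R); arm.sleep(.3)
c=arm.get_calibration("wrist"); im=arm.snapshot("wrist")
np.save("pics/ring2.npy",dict(c=c),allow_pickle=True); cv2.imwrite("pics/ring2.png",im[:,:,::-1])
print(arm.current_t())
g=cv2.GaussianBlur(cv2.cvtColor(im,7),(0,0),.7)
x0,y0=200,40
big=cv2.resize(g[y0:150,x0:310],None,fx=5,fy=5,interpolation=2)
cv2.imwrite("pics/z5.png",big)
f=lambda l:np.array([x0,y0])+(np.array(l)+.5)/5-.5
for k in cv2.findContours((big<150).astype(np.uint8),1,1)[0]:
    if 800<cv2.contourArea(k)<40000:
        e=cv2.fitEllipse(k); print(np.round(e[0],1),np.round(e[1],1),onplane(c,f([e[0]]),.07)[0].round(4))
E
```

```text
[-4.65083541e+00  3.09571968e+01  7.44391403e+01 -2.54444375e-14
  7.46036629e+01 -9.46508354e+01]
14.2333
[406.2 440.4] [32.3 52.5] [0.596  0.0311]
[ 15.5 514.3] [ 33.6 170.6] [ 0.6101 -0.045 ]
[324.7 413.4] [54.2 56.1] [0.5909 0.0153]
[274.  294.7] [158.5 161.3] [0.5688 0.0056]
[274.1 294.7] [178.7 180.2] [0.5688 0.0056]
[221.9 174.3] [48.5 50.6] [ 0.547 -0.004]
[538.   23.3] [ 21.9 163.9] [0.5205 0.0537]
[35.  16.2] [ 34.8 169.6] [ 0.5191 -0.0377]
```

View pics/z5.png

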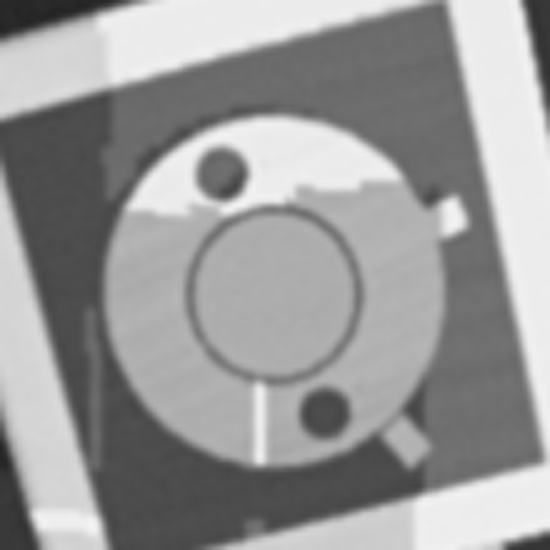

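Both ring views (yaw 0 and 180) agree to 0.2 mm: centre (0.569, 0.0057), holes along 23.7°. After the test grasp the fin looked 1.3 mm off the jaw centre line. I'll grasp for real, lift a little and look at the held spanner.

```bash
python3 - <<'E'
from rig import arm
from h import *
R=down(-16.85); p=np.array([.5080,-.2566])
arm.move_to([*p,.12],R); arm.move_l([*p,.025],feed=.15)
f0=arm.current_force()
arm.grip(0); print("w",arm.current_width(),arm.current_ee_pos(),arm.current_force())
arm.move_l([*p,.14],feed=.15); arm.sleep(.2)
c=arm.get_calibration("wrist"); im=arm.snapshot("wrist")
np.save("pics/held.npy",dict(c=c,p=arm.current_ee_pos(),R=arm.current_tool_rot()),allow_pickle=True); cv2.imwrite("pics/held.png",im[:,:,::-1])
print("w",arm.current_width(),arm.current_force(),arm.current_torque(),arm.current_t())
for n in ("top","scene"): cv2.imwrite(f"pics/held_{n}.png",arm.snapshot(n)[:,:,::-1])
E
```

```text
w 0.011740820689775881 [ 0.50815546 -0.25669129  0.02534964] [-1.23818503  0.55838739  6.34617701]
w 0.011788846869530297 [ 0.57320566 -0.41040002 -0.10680465] [0.01596983 0.06382524 0.01290269] 19.3167
```

View pics/held.png

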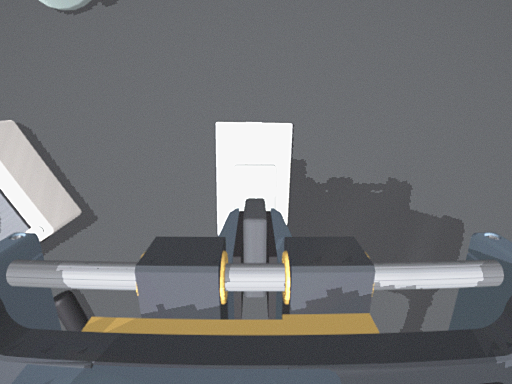

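```bash
python3 - <<'E'
from h import *
im=cv2.imread("pics/held.png")[110:220,200:310]
im=cv2.convertScaleAbs(cv2.LUT(im,np.uint8([min(255,int(255*(i/255)**1.6)) for i in range(256)])),alpha=1.1)
cv2.imwrite("pics/z6.png",cv2.resize(im,None,fx=5,fy=5,interpolation=2))
a=cv2.imread("pics/held_scene.png")[110:200,120:220]
cv2.imwrite("pics/z7.png",cv2.resize(a,None,fx=5,fy=5,interpolation=2))
E
```

```text
(no output)
```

View pics/z6.png

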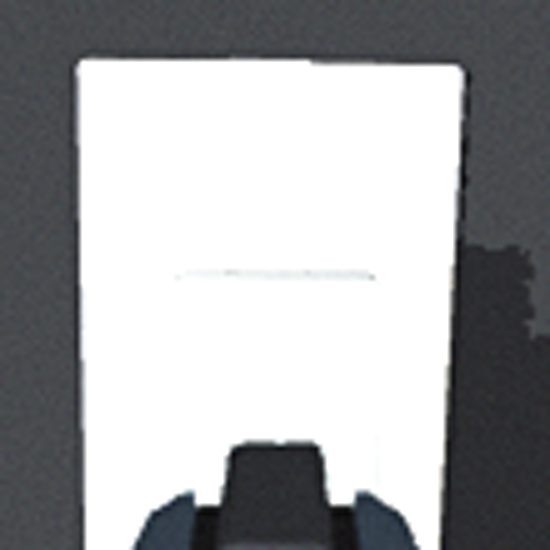

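View pics/z7.png

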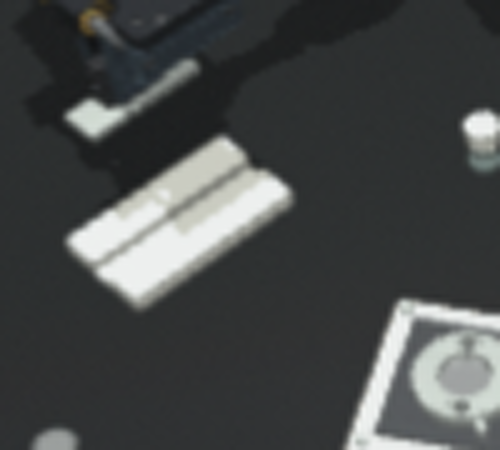

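```bash
python3 - <<'E'
from h import *
d=np.load("pics/held.npy",allow_pickle=True).item(); c=d["c"];p=np.array(d["p"]);R=np.array(d["R"]);print(p,R.round(4).tolist())
f=lambda l:np.array([200,110])+(np.array(l)+.5)/5-.5
und=p[2]-.0133
for n,l,z in [("fin top front",[(231,443),(322,443)],und+.044),("plate front",[(178,274),(375,274)],und+.008)]:
    q=onplane(c,f(l),z)-p[:2]; print(n,(q@R[:2,:2]*1e3).round(2).tolist())
E
```

```text
[ 0.50768056 -0.25643054  0.13930146] [[0.9571, -0.2899, -0.0011], [-0.2899, -0.9571, 0.0007], [-0.0012, -0.0003, -1.0]]
fin top front [[33.5, -3.17], [33.49, 5.52]]
plate front [[42.4, -10.21], [42.37, 12.71]]
```

```bash
cat >> h.py <<'E'
def go(arm,p,R,n=2,feed=.05):
    """line, then settle out the tracking offset"""
    p=np.array(p,float); arm.move_l(p,R,feed=feed); t=p.copy()
    for _ in range(n):
        arm.sleep(.15); t=t+(p-np.array(arm.current_ee_pos())); arm.move_l(t,R,feed=.05)
    return t
E
python3 - <<'E'
from rig import arm
from h import *
R=down(23.75); p=[.5685,.0068,.105]
arm.move_to([p[0],p[1],.14],R); t=go(arm,p,R)
arm.sleep(.2); F0=np.array(arm.current_force())
print(arm.current_ee_pos(),F0,arm.current_torque(),arm.current_t())
c=arm.get_calibration("wrist"); im=arm.snapshot("wrist")
np.save("pics/above.npy",dict(c=c,p=arm.current_ee_pos(),R=arm.current_tool_rot()),allow_pickle=True); cv2.imwrite("pics/above.png",im[:,:,::-1])
cv2.imwrite("pics/above_s.png",cv2.resize(arm.snapshot("scene")[150:230,160:260,::-1],None,fx=6,fy=6,interpolation=2))
E
```

```text
[0.56846478 0.00679042 0.10494124] [ 0.18214566 -0.13040314 -1.65262205] [-0.02160581 -0.00016872 -0.01592385] 22.3167
```

View pics/above.png

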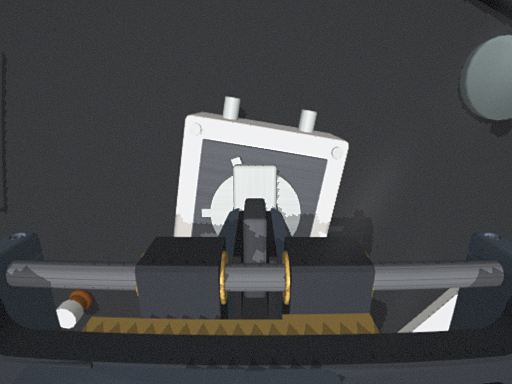

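View pics/above_s.png

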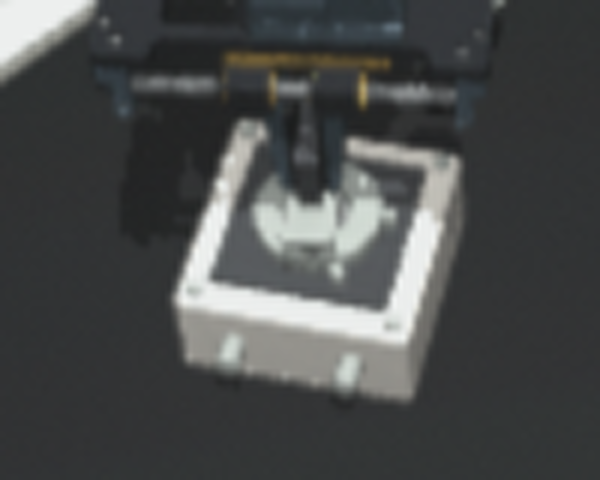

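The wrist view shows the plate lying across the ring, with its front end at about (256,165) and centred on the ring disc (256,210). The force reads a steady 1.65 N, which is the spanner's weight. Next I lower it, watching the force.

```bash
python3 - <<'E'
from rig import arm
from h import *
R=down(23.75); xy=[.5685,.0068]; F0=np.array([.18,-.13,-1.65])
p0=np.array(arm.current_ee_pos())
for z in (.095,.0925,.091,.0895,.088,.0865,.085):
    arm.move_l([*xy,z],R,feed=.03); arm.sleep(.1)
    F=np.array(arm.current_force())-F0; q=np.array(arm.current_ee_pos())
    print(z,q.round(4),F.round(2),np.round(arm.current_torque(),3))
    if np.linalg.norm(F)>12: print("stop");break
print(arm.current_t(),arm.current_width())
E
```

```text
0.095 [0.5686 0.0068 0.0951] [-0.46 -0.34 -0.68] [ 0.024 -0.059 -0.022]
0.0925 [0.5685 0.0068 0.0925] [0.42 0.3  0.51] [-0.062 -0.075  0.026]
0.091 [0.5685 0.0068 0.091 ] [ 0.05 -1.02 -0.31] [ 0.026 -0.006  0.023]
0.0895 [0.5685 0.0068 0.0895] [-0.36 -0.04 -0.5 ] [ 0.009 -0.015  0.008]
0.088 [0.5685 0.0068 0.088 ] [-0.38  0.42  0.05] [-0.051  0.026 -0.008]
0.0865 [0.5685 0.0068 0.0865] [-0.18  0.68 -0.01] [-0.046 -0.019 -0.002]
0.085 [0.5685 0.0068 0.085 ] [0.17 0.25 0.15] [ 0.023 -0.014  0.01 ]
25.1 0.01185323289722001
```

```bash
cat > turn.py <<'E'
from rig import arm
from h import *
C=np.array([.569,.0057])
def pose(yaw,z=.0842):
    R=down(yaw); return [*(C-.00125*R[:2,1]),z],R
E
python3 - <<'E'
from turn import *
arm.move_l(*pose(23.75),feed=.03); arm.sleep(.2)
print(arm.current_ee_pos(),arm.current_force())
for a in list(range(6,55,6))+[57,60]:
    arm.move_l(*pose(23.75-a),feed=.05)
    F=np.array(arm.current_force());T=np.array(arm.current_torque())
    print(a,np.round(arm.current_ee_pos(),4),F.round(1),T.round(2),round(arm.current_t(),2))
    if abs(T[2])>.8 or np.linalg.norm(F)>30: print("stop");break
E
```

```text
[0.56850404 0.00683508 0.08421407] [-0.42401228 -0.8000525  -1.6577635 ]
6 [0.5686 0.0069 0.0842] [-0.1 -0.4 -1.7] [ 0.02 -0.04 -0.02] 25.81
12 [0.5687 0.0069 0.0842] [ 0.1 -0.8 -1.8] [ 0.04 -0.07  0.03] 26.07
18 [0.5689 0.0069 0.0842] [ 0.4  0.4 -0.8] [0.02 0.03 0.06] 26.32
24 [0.569  0.0069 0.0842] [ 0.   0.8 -1.5] [ 0.03  0.05 -0.02] 26.58
30 [0.5692 0.0069 0.0842] [ 0.3 -0.4 -1.3] [ 0.02 -0.01 -0.01] 26.84
36 [0.5693 0.0069 0.0842] [ 0.5  0.1 -1.7] [ 0.03  0.03 -0.01] 27.1
42 [0.5694 0.0068 0.0842] [-0.2  0.3 -1.6] [0.04 0.05 0.01] 27.36
48 [0.5695 0.0068 0.0842] [-1.  -0.3 -1.6] [0.03 0.1  0.04] 27.62
54 [0.5696 0.0068 0.0842] [-0.4  0.2 -1.1] [ 0.02  0.2  -0.01] 27.88
57 [0.5696 0.0067 0.0841] [-1.3 -0.9 -0.9] [-0.06  0.39  0.05] 28.12
60 [0.5696 0.0067 0.0841] [-2.7 -0.7 -1.1] [0.01 0.5  0.01] 28.38
```

```bash
python3 - <<'E'
from turn import *
arm.sleep(.2); print(arm.current_force(),arm.current_torque(),arm.current_width())
im=arm.snapshot("wrist"); s=arm.snapshot("scene")
cv2.imwrite("pics/t1.png",np.hstack([cv2.resize(im[90:250,170:350,::-1],(420,373),interpolation=2),cv2.resize(s[150:230,170:260,::-1],(420,373),interpolation=2)])[:, :800])
E
```

```text
[-2.18506357 -1.32675371 -1.85087389] [-0.0319497   0.59837776  0.06014609] 0.012081232209061729
```

View pics/t1.png

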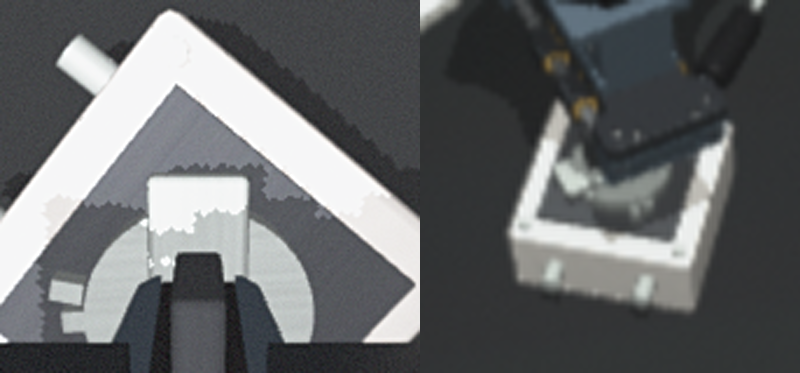

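The tab is now almost against the lug, left of the plate at about (70,290)/(75,322), so the ring is turning with the spanner. I'll continue in small steps to the stop.

```bash
python3 - <<'E'
from turn import *
for a in (62,64,66,68,70,72):
    arm.move_l(*pose(23.75-a),feed=.05); arm.sleep(.1)
    F=np.array(arm.current_force());T=np.array(arm.current_torque())
    R=np.array(arm.current_tool_rot())
    print(a,round(23.75-np.degrees(np.arctan2(R[1,0],R[0,0])),2),np.round(arm.current_ee_pos(),4),F.round(1),T.round(2),round(arm.current_t(),2))
    if np.linalg.norm(T)>2.5 or np.linalg.norm(F)>25: print("stop");break
im=arm.snapshot("wrist"); s=arm.snapshot("scene")
cv2.imwrite("pics/t2.png",np.hstack([cv2.resize(im[90:250,170:350,::-1],(400,355),interpolation=2),cv2.resize(s[150:230,170:260,::-1],(400,355),interpolation=2)]))
E
```

```text
62 61.94 [0.5696 0.0067 0.0841] [-3.2 -2.1 -0.9] [-0.02  0.7   0.03] 29.02
64 63.94 [0.5697 0.0067 0.0841] [-4.1 -0.7 -0.9] [-0.04  0.88  0.04] 29.38
66 65.9 [0.5696 0.0066 0.0841] [-5.6 -0.6 -0.5] [-0.03  1.06  0.59] 29.73
68 67.88 [0.5696 0.0066 0.0842] [-4.9 -0.4 -0.7] [0.02 1.08 0.95] 30.07
70 69.88 [0.5698 0.0065 0.0842] [-4.7 -1.4  0.2] [-0.06  1.07  1.01] 30.43
72 71.89 [0.5699 0.0065 0.0842] [-5.1 -1.9 -0.5] [-0.15  0.97  1.24] 30.77
```

View pics/t2.png

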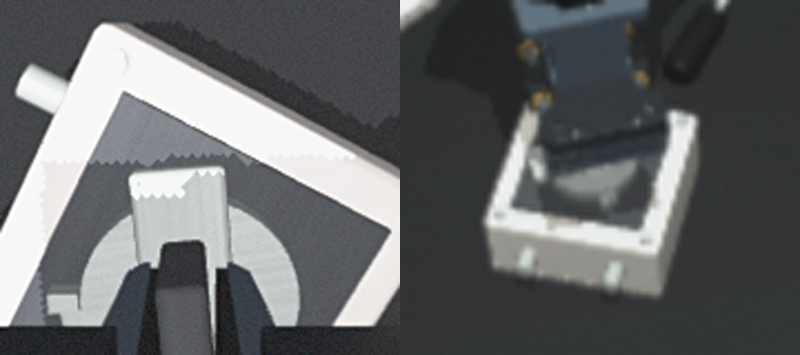

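The tab is against the lug, and the torque rose from 0.04 to about 1.2 N m past 65°, so the ring is on its stop. The spanner slipped a few degrees in yaw in the grip. I'll back off within the hole play, lift straight out, and re-measure the ring and the held spanner.

```bash
python3 - <<'E'
from turn import *
for a in (70,68):
    arm.move_l(*pose(23.75-a),feed=.05); arm.sleep(.1)
    print(a,np.round(arm.current_force(),1),np.round(arm.current_torque(),2))
p,R=pose(23.75-68)
arm.move_l([p[0],p[1],.14],R,feed=.05); arm.sleep(.3)
print(np.round(arm.current_force(),1),np.round(arm.current_torque(),2),arm.current_width(),arm.current_t())
c=arm.get_calibration("wrist"); im=arm.snapshot("wrist")
np.save("pics/held2.npy",dict(c=c,p=arm.current_ee_pos(),R=arm.current_tool_rot()),allow_pickle=True); cv2.imwrite("pics/held2.png",im[:,:,::-1])
s=arm.snapshot("scene")
cv2.imwrite("pics/t3.png",np.hstack([cv2.resize(im[100:230,180:330,::-1],None,fx=3,fy=3,interpolation=2),cv2.resize(s[140:230,170:260,::-1],(330,390),interpolation=2)]))
E
```

```text
70 [-4.7 -1.7 -0.5] [-0.18  1.03  0.98]
68 [-4.8 -1.4 -0.1] [-0.29  1.    0.79]
[ 1.   0.4 -1.4] [ 0.12 -0.01  0.04] 0.012153568116432974 33.1417
```

View pics/t3.png

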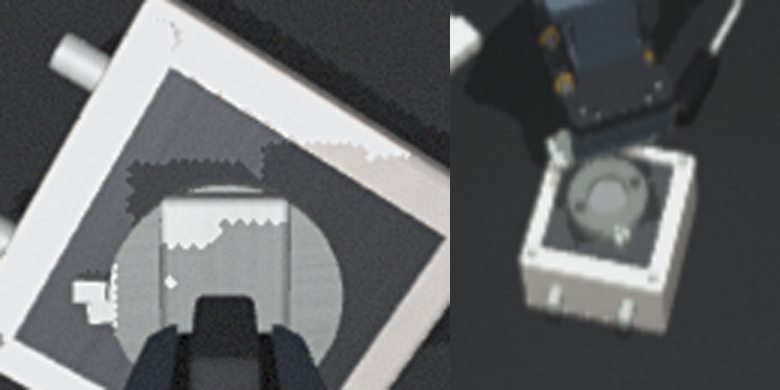

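```bash
python3 - <<'E'
from turn import *
d=np.load("pics/held2.npy",allow_pickle=True).item(); c=d["c"];p=np.array(d["p"]);R=np.array(d["R"])
f=lambda l:np.array([180,100])+(np.array(l)+.5)/3-.5
for l,z in [([(163,197),(290,197)],.008),([(165,300),(288,300)],.008)]:
    q=onplane(c,f(l),p[2]-.0133+z)-p[:2]; print((q@R[:2,:2]*1e3).round(2).tolist())
# ring holes in the scene camera
cs=arm.get_calibration("scene"); o=np.array([170,140]); sc=np.array([330/90,390/90])
h=onplane(cs,o+(np.array([(577-450,196),(632-450,184)])+.5)/sc-.5,.07); dd=h[0]-h[1]
print(h,np.linalg.norm(dd),np.degrees(np.arctan2(dd[1],dd[0])))
print("solve",arm.solve_ik([.4829,.3297,.14],down(12.3)),arm.current_t())
E
```

```text
[[42.36, -11.02], [42.33, 13.65]]
[[21.3, -11.02], [21.27, 13.64]]
[[ 0.58264295 -0.0140898 ]
 [ 0.55355683  0.02091004]] 0.0455081379696575 -50.27220449284446
solve [ 2.84730148e+01  2.96797852e+01  8.78936158e+01 -2.54444375e-14
  6.24265990e+01  1.06173015e+02] 33.2417
```

```bash
python3 - <<'E'
from turn import *
R=down(12.3); xy=[.4823,.3309]
arm.move_to([*xy,.14],R); go(arm,[*xy,.06],R,n=1,feed=.12)
arm.sleep(.1); print(np.round(arm.current_ee_pos(),4),np.round(arm.current_force(),2),arm.current_t())
im=arm.snapshot("wrist"); s=arm.snapshot("scene")
cv2.imwrite("pics/p1.png",np.hstack([cv2.resize(im[100:260,160:340,::-1],(420,373),interpolation=2),cv2.resize(s[180:250,275:345,::-1],(373,373),interpolation=2)]))
cv2.imwrite("pics/p1w.png",im[:,:,::-1])
E
```

```text
[0.4819 0.3307 0.0593] [-0.86 -0.22 -0.62] 35.825
```

View pics/p1.png

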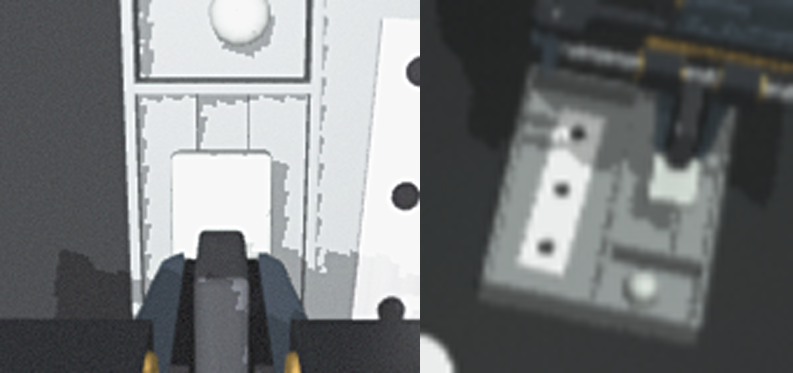

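The plate (crop columns 171–271) is centred over the groove (197–248). Lowering it now.

```bash
python3 - <<'E'
from turn import *
R=down(12.3); xy=[.4823,.3309]
for z in (.038,.034,.030,.028,.0270,.0263,.0258,.0253):
    arm.move_l([*xy,z],R,feed=.03); arm.sleep(.1)
    F=np.array(arm.current_force()); print(z,np.round(arm.current_ee_pos(),4),F.round(2))
    if F[2]>2.5 or np.linalg.norm(F)>12: break
print(arm.current_t(),arm.current_width())
s=arm.snapshot("scene"); cv2.imwrite("pics/p2.png",cv2.resize(s[180:250,275:345,::-1],None,fx=6,fy=6,interpolation=2))
E
```

```text
0.038 [0.4824 0.331  0.0382] [ 0.16  0.57 -1.64]
0.034 [0.4823 0.3309 0.034 ] [-0.53  0.3  -1.84]
0.03 [0.4823 0.3309 0.03  ] [-0.01  0.   -1.09]
0.028 [0.4823 0.3309 0.028 ] [ 0.11  0.34 -1.36]
0.027 [0.4823 0.3309 0.027 ] [-0.4   0.26 -2.18]
0.0263 [0.4824 0.331  0.0264] [-1.41  0.35  2.28]
0.0258 [0.4824 0.3309 0.0264] [-2.69 -1.66 12.32]
39.05 0.011749158908547183
```

View pics/p2.png

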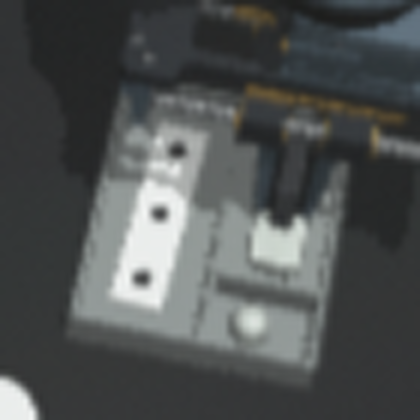

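Contact came at the expected height (12 N) and the spanner is seated. I'll release, lift clear and check the tray and the ring.

```bash
python3 - <<'E'
from turn import *
R=down(12.3); xy=np.array([.4823,.3309])
arm.move_l([*xy,.0263],R,feed=.03); arm.grip(.035); arm.sleep(.2)
arm.move_l([*xy,.14],R,feed=.12)
v=np.array([*xy,.16]); v[:2]-=.08*R[:2,0]
arm.move_to(v,R); arm.sleep(.3)
def shot(n):
    c=arm.get_calibration("wrist"); im=arm.snapshot("wrist"); np.save(f"pics/{n}.npy",dict(c=c),allow_pickle=True); cv2.imwrite(f"pics/{n}.png",im[:,:,::-1])
shot("trayE")
R=down(0); v=np.array([.569-.08,.006,.2]); arm.move_to(v,R); arm.sleep(.3); shot("ringE")
cv2.imwrite("pics/topE.png",arm.snapshot("top")[:,:,::-1])
print(arm.current_t())
a=cv2.resize(cv2.imread("pics/trayE.png")[10:190,170:330],None,fx=2.4,fy=2.4,interpolation=2)
b=cv2.resize(cv2.imread("pics/ringE.png")[40:150,200:310],(400,400),interpolation=2)
b=cv2.copyMakeBorder(b,0,a.shape[0]-400,0,0,0); cv2.imwrite("pics/E.png",np.hstack([a,b])); print(a.shape)
c=np.load("pics/ringE.npy",allow_pickle=True).item()["c"]
g=cv2.GaussianBlur(cv2.imread("pics/ringE.png",0),(0,0),.7); big=cv2.resize(g[40:150,200:310],None,fx=5,fy=5,interpolation=2)
for k in cv2.findContours((big<130).astype(np.uint8),1,1)[0]:
    if 800<cv2.contourArea(k)<5000:
        e=cv2.fitEllipse(k); print(np.round(e[0],1),np.round(e[1],1),onplane(c,np.array([[200,40]])+(np.array(e[0])+.5)/5-.5,.07)[0].round(4))
E
```

```text
43.6
(432, 384, 3)
[531.4 541.1] [ 16.4 100.5] [ 0.5217 -0.0449]
[ 14.7 517.1] [ 31.6 155.3] [0.5264 0.0564]
[197.6 394.2] [44.6 45.5] [0.5499 0.0203]
[352.5 185.2] [46.2 48. ] [ 0.5881 -0.0089]
[538.8  22.2] [ 20.4 151.7] [ 0.6169 -0.0425]
```

View pics/E.png

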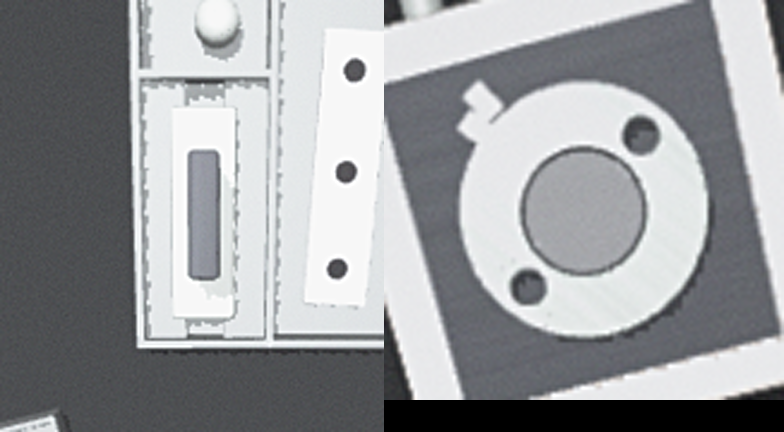

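View pics/topE.png

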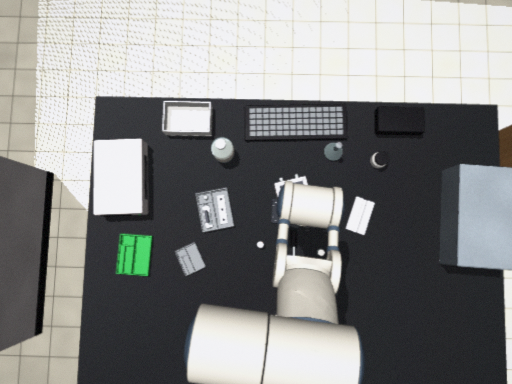

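Tab rests flush on the lug, and the holes turned by 61° (23.7° to −37.4°). The spanner lies flat and centred over the groove, its plate at crop columns 172–235 of the 145–265 compartment. The bystanders are where they were, apart from the screwdriver and vial_b, which the arm partly hides here. Handing in.

```bash
python3 - <<'E'
from rig import arm
print(arm.current_ee_pos(),arm.current_force(),arm.current_t()); arm.sign_off()
E
```

```text
[0.48900088 0.00638781 0.19995924] [ 0.0039831   0.83024572 -0.05649099] 43.6
the job is handed in; nothing more can be done
```

I tightened the ring to its stop with the spanner and laid the spanner in the grey tray. I handed the job in at 43.6 s of the 64 s allowed; no verdict was given.

**What I did:**
- **Pins in:** both pins went into the holes about 7 mm deep, with no contact force on the way in.
- **Tightening:** I turned the ring clockwise until the torque rose to about 1.2 N m.
- **Putting it down:** I lifted the spanner straight out, lowered it still held until it touched the compartment floor at the expected height (12 N), then let go and moved clear.

**What the last checks showed:**
- **Ring:** the tab sits flush against the lug. The holes turned about 61° (1.07 rad). This was measured by eye and camera, since the joint value cannot be read; at the stop it would mean a start of about 0.18 rad.
- **Spanner:** it lies flat and centred over the groove in the spanner compartment.
- **Bystanders:** those in view looked unmoved. The arm partly hid the screwdriver and vial_b in the last overhead picture, so I did not re-check them; the arm never went near them at low height.

**What disagreed:**
- **Jaw offset:** the closed jaws centre about 1.3 mm to one side of the TCP line. I corrected for this when setting the pins and when placing the spanner.
- **Slip at the stop:** the spanner turned a few degrees in the grip at the stop. It was square again after I backed off.
- **Scene-camera angle:** a rough reading from the scene camera put the holes at −50°, against −37° from the closer wrist view, which I trusted.
- **Torque before the stop:** it read below the stated 0.12 N m friction, but the pictures showed the ring turning.

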